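# Sweep counted pipe rings into the counting tray's trough and fold its lid down

### The arm

A 7-joint arm with a two-finger parallel gripper is mounted at the origin on a cart in front of the work surface, level with it; the furniture and walls round the work are solid. World frame = base frame: x ahead of the robot, y to its left, z up, the work surface at z = 0. Lengths are in mm, angles in rad, forces in N, time in s.
With the tool pointing down it reaches from about 425 to 975 mm from the base axis. Payload 16.7 kg.
Tool frame: the origin (TCP) lies midway between the tips of the shut fingers; the grasp point (between the pads) lies 19 mm behind it (arm.grip_depth is the distance from the TCP to the grasp point, in mm); z points along the fingers, y is the line along which they close (so a half turn about z gives the same grasp; the last joint's range is limited). The gripper opens to 85 mm and grips with 20 to 120 N. Pads are 22 mm wide; open, the fingers measure 114 mm over their backs; the gripper's body (76 mm by 85 mm) begins 54 mm behind the grasp point. The pads swing forward as they close: fully open they stand 13 mm farther back than shut.
Start: joints at [1.008, 0.426, 0.074, 1.606, -0.034, 1.111, -0.067], TCP at [270.759, -618.276, 231.302] pointing down, gripper open.
Joint ranges: [-2.85, 2.85], [-0.5, 2.14], [-1.23, 1.37], [0.21, 2.46], [-1.02, 4.16], [0.16, 2.05], [-2.73, 2.73]. Speed limits (rad/s): [1.89, 1.89, 2.39, 2.39, 3.01, 3.01, 3.01].

### API

Orientations are given as a 3x3 rotation matrix whose columns are the frame's x, y, z axes.
In Python, from station import arm, snapshot, models gives the robot as it stands. The module is installed in compiled form; this text tells all that it offers. Calls block until the motion is done:
- arm.move_pose(position, orientation): joint-space move of the TCP to a pose.
- arm.servo_line(position, frame=None, v=150): straight line of the TCP; frame=None keeps the orientation; v is the mean speed in mm/s.
- arm.set_joints(angles): joint-space move.
- arm.command_gripper(opening): opening from 0.0 (shut) to 1.0 (fully open); the grip force is fixed at half the most; returns when the fingers have stopped.
- arm.pause(seconds).
- arm.inverse_kinematics(position, orientation): joint angles nearest the present ones, or None.
- arm.get_state(): the state.
- snapshot(name): name is "side" or "top" or "wrist"; returns a dict with "color" (480x640x3 uint8, red, green, blue), "fx", "fy", "cx", "cy" (pixels), "extrinsics" (4x4, takes a point from camera to world coordinates); the wrist camera has in their place "hand_eye" (4x4, takes a point from camera to tool coordinates, whose origin is the TCP and whose axes are the flange's). Camera axes: x right, y down, z forward; pixel columns grow to the right and rows downward; lengths in mm; the calibration is good to about 2 mm. A picture is of the moment at which its call begins: read the wrist's pose just before it. There is no depth.
A pose or a line that the arm cannot do raises arm.PlanningError and nothing moves.
- arm.hand_in(): hands the job in; it is judged then, once.
Trained networks look in the newest picture that a camera, given by its name, has taken for a name from the list of things; names that differ only in an ending like _2 or _b are one class to them, and where a whole thing is asked for, a point or a joint stands for the part that bears it (a point fixed in the world has none). Each returns a list of dicts, best first, with "p" (0 to 1); they miss things now and then, are a little off and sometimes report something else, mostly with a low value. They report only what shows in the picture. A call takes as long as a camera call. They do not tell look-alikes from the thing itself.
- models.boxes_of(camera, thing): "bbox" ([left, top, right, bottom] in pixels, round what is visible of it).
- models.pinpoint(camera, thing): "xy" ([column, row] in pixels: a listed point, or the origin of a listed thing).
The state is a dict: "t": time; "q": joint angles; "dq": joint speeds; "effort": joint torques, N m; "ee_pos": TCP position; "orientation": TCP orientation; "ft_force": force on the tool from outside, world axes, zero at the start; "wrist_torque": the same for the moment, N m; "finger_gap": opening from 0.0 (shut) to 1.0 (fully open); "grip_force": force on a finger pad.
Only numpy, scipy, OpenCV 4.12 (cv2) and the standard library are available. Lean on these libraries where they do the work, as an engineer would, in place of code of your own. Each camera call takes 0.05 s, during which the arm holds its last target. There are 200 camera calls.

### The job

Sweep the three flat pipe rings across the deck of the counting tray and over its edge into the pouring trough so that they lie flat side by side, leaving the tap aerator where it stands on the deck; then fold the trough's lid down flat over them. Only push with the fingertips or the outside of the fingers: nothing is to be pinched or lifted, and the other things on the counter stay where they are.

Things in the scene. Friction and masses are not known exactly. Their poses are not given: they have to be found in the camera images.
- tray: grey moulded counting tray, 256 (its x) by 290 mm (its y), fixed. Origin: centre of its underside, z up. Deck: y -73 to 141, x -124 to 124 mm, top at z 22 mm, with a rim 4 mm wide, top z 28 mm, on three sides; the -y side is open to the trough, which runs along x. Rings and aerator start in lanes x = -87, -29, 29, 87 mm (+-5, any order), y -30 to 70 mm
- deck_edge (a point): middle of the deck's open edge, at deck height (tray y = -73, z = 22 mm); just past it a 4 mm wide ledge for the lid lies 3 mm lower, then the trough falls off
- trough (a point): centre of the trough's floor, axes as the tray's. The trough is 64 mm wide (y = -32 to +32 mm from this point), 248 mm long (x = -124 to +124 mm) and 18 mm deep below the deck, so a ring lies flat below the shut lid but two on top of each other do not fit; at its -x end it has only an 8 mm high pouring lip with a short spout
- lid (a joint): hinge of the trough's white lid, rad: 0 = shut, flat over the trough, flush with the deck; opens upward and outward to 1.95; starts at 1.7 to 1.92. Hinge line along the tray's x at tray y -143, z 21 mm; lid 246 mm long, reaches 68 mm from the hinge, 3 mm thick. Stiff: it stays at any angle and takes about 1 N at its free edge to move; no latch
- lid_edge (a point): middle of the lid's free edge, 68 mm from the hinge line
- ring_0: flat chromed pipe ring, 40 mm across, 10 mm thick, 35 to 70 g, one of three lying flat on the tray's deck at the start; solid enough to push at the rim. Origin: centre of its underside as it lies at the start (z up)
- ring_1: flat chromed pipe ring, 40 mm across, 10 mm thick, 35 to 70 g, one of three lying flat on the tray's deck at the start; solid enough to push at the rim. Origin: centre of its underside as it lies at the start (z up)
- ring_2: flat chromed pipe ring, 40 mm across, 10 mm thick, 35 to 70 g, one of three lying flat on the tray's deck at the start; solid enough to push at the rim. Origin: centre of its underside as it lies at the start (z up)
- aerator: chromed tap aerator, an upright stepped cylinder 34 mm across and 31 mm tall, standing on the deck among the rings; not to be moved. Origin: centre of its underside
- small_carton: plain brown carton, 88 x 52 x 62 mm, to the left of the tray; bystander. Origin: centre of its underside
- glue_bottle: small white bottle with pointed cap, 28 mm across, 84 mm tall, right of the tray; bystander. Origin: centre of its underside
- tape_roll: roll of clear tape lying flat, 98 mm across, 48 mm tall, right of the tray; bystander. Origin: centre of its underside
- copper_cap: copper pipe cap, 39 mm across, 37 mm tall, right of the tray; bystander. Origin: centre of its underside
There are look-alikes about, which are no part of the job. Leave any blue or orange look-alike of the ring_0 alone.

How it is judged (in metres and radians):
On the way, in this order (a step that is already met when the one before it is completed fails the run):
1. all three rings lie in the trough, the lid still open (z of ring_0 in the frame of trough between -0.004 and 0.014 m and y of ring_0 in the frame of trough between -0.032 and 0.032 m and x of ring_0 in the frame of trough between -0.124 and 0.124 m and z of ring_1 in the frame of trough between -0.004 and 0.014 m and y of ring_1 in the frame of trough between -0.032 and 0.032 m and x of ring_1 in the frame of trough between -0.124 and 0.124 m and z of ring_2 in the frame of trough between -0.004 and 0.014 m and y of ring_2 in the frame of trough between -0.032 and 0.032 m and x of ring_2 in the frame of trough between -0.124 and 0.124 m and value of joint lid above 0.8 rad), for 0.2 s.
2. the lid is folded down flat (value of joint lid below 0.06 rad), for 0.2 s.
At the end, for the whole second after the job is handed in: all three rings lie at rest down in the trough, below deck level between its walls; the lid is shut to within 0.06 rad (4 mm at its edge); the aerator stands upright on the deck within 15 mm of where it was (z of ring_0 in the frame of trough between -0.004 and 0.014 m and y of ring_0 in the frame of trough between -0.032 and 0.032 m and x of ring_0 in the frame of trough between -0.124 and 0.124 m and z of ring_1 in the frame of trough between -0.004 and 0.014 m and y of ring_1 in the frame of trough between -0.032 and 0.032 m and x of ring_1 in the frame of trough between -0.124 and 0.124 m and z of ring_2 in the frame of trough between -0.004 and 0.014 m and y of ring_2 in the frame of trough between -0.032 and 0.032 m and x of ring_2 in the frame of trough between -0.124 and 0.124 m and value of joint lid below 0.06 rad and linear speed of each of ring_0, ring_1, ring_2 below 0.02 m/s and z of aerator in the frame of tray between 0.018 and 0.026 m and angle between aerator's own z axis and vertical below 0.1 rad and distance of aerator from where it was at the start of the episode below 0.015 m); the robot touches nothing.
It fails at once if a ring is lifted more than 15 mm above the deck (z of any of ring_0, ring_1, ring_2 in the frame of tray above 0.037 m).
It fails at once if a ring is pushed off the tray (height (world z) of any of ring_0, ring_1, ring_2 below 0.002 m).
It fails at once if the aerator is moved more than 15 mm or tipped (distance of aerator from where it was at the start of the episode above 0.015 m or angle between aerator's own z axis and vertical above 0.4 rad).
It fails at once if a bystander is moved more than 20 mm or tipped (distance of any of small_carton, glue_bottle, tape_roll, copper_cap from where it was at the start of the episode above 0.02 m or angle between any of small_carton, glue_bottle, tape_roll, copper_cap's own z axis and vertical above 0.4 rad).
It also fails if it takes over 64 s, if anything falls off the work surface, if the arm or the gripper's body presses on something with over 40 N, if the wrist force passes 120 N, or if a joint passes its speed limit or range.

## Working session

There is one attempt and no reset: what is moved stays moved. The work goes in short steps, each a Python script; the robot and the scene stay as the last script left them, time stands still between calls to the robot, and variables do not carry over. Pictures are saved under pics/ and viewed, at most 10 in all, crops included, and the job is handed in when it is done.

```bash
mkdir -p pics; cat > h.py <<'E'
import numpy as np, cv2
from station import arm, snapshot, models
def ray(s,uv,z):
    E=np.array(s["extrinsics"]); d=E[:3,:3]@np.array([(uv[0]-s["cx"])/s["fx"],(uv[1]-s["cy"])/s["fy"],1]); o=E[:3,3]
    return o+d*(z-o[2])/d[2]
def proj(s,p):
    E=np.linalg.inv(np.array(s["extrinsics"])); c=E[:3,:3]@np.array(p)+E[:3,3]
    return np.array([s["fx"]*c[0]/c[2]+s["cx"],s["fy"]*c[1]/c[2]+s["cy"]])
E
python3 - <<'E'
from h import *
for c in ("top","side"):
    s=snapshot(c); cv2.imwrite(f"pics/{c}0.png",s["color"][:,:,::-1])
    print(c,np.array(s["extrinsics"])[:3,3].round(), s["fx"])
    for n,z in (("tray",0),("deck_edge",22),("trough",4),("lid_edge",60),("ring_0",22),("aerator",22),("small_carton",0),("glue_bottle",0),("tape_roll",0),("copper_cap",0)):
        for d in models.pinpoint(c,n)[:5]: print(n,round(d["p"],2),np.round(d["xy"]),ray(s,d["xy"],z).round(1))
print(arm.get_state())
E
```

```text
top [ 443. -144. 1416.] 601.0809820463758
tray 0.73 [298. 240.] [538.5 -77.3   0. ]
deck_edge 0.83 [324. 236.] [ 546.  -138.6   22. ]
trough 0.93 [342. 240.] [ 536.9 -181.2    4. ]
lid_edge 0.61 [363. 237.] [ 538.9 -227.9   60. ]
ring_0 0.69 [298. 153.] [741.  -80.1  22. ]
ring_0 0.66 [286. 271.] [463.6 -51.   22. ]
ring_0 0.56 [278. 220.] [582.2 -31.7  22. ]
ring_0 0.55 [274. 319.] [355.1 -22.7  22. ]
ring_0 0.51 [308. 199.] [ 632.4 -103.5   22. ]
aerator 0.55 [298. 250.] [512.3 -77.7  22. ]
small_carton 0.9 [174. 239.] [541.6 215.5   0. ]
small_carton 0.44 [467. 207.] [ 613.6 -477.8    0. ]
glue_bottle 0.47 [451. 269.] [ 465.6 -437.2    0. ]
tape_roll 0.88 [466. 203.] [ 621.5 -476.1    0. ]
copper_cap 0.51 [456. 306.] [ 380.3 -448.     0. ]
side [157. 607. 714.] 527.0291482592985
tray 0.93 [294. 283.] [545.2 -65.6   0. ]
deck_edge 0.77 [310. 253.] [ 547.1 -141.2   22. ]
trough 0.63 [321. 246.] [ 545.1 -189.8    4. ]
trough 0.41 [262. 253.] [ 647.1 -113.3    4. ]
lid_edge 0.88 [332. 209.] [ 550.9 -256.6   60. ]
lid_edge 0.53 [264. 249.] [613.2 -70.1  60. ]
ring_0 0.79 [326. 289.] [4
[... 560 characters left out ...]
6]), 'dq': array([ 0.00088417, -0.0008205 , -0.00011165,  0.00038661,  0.00192458,
       -0.00096365,  0.00039729]), 'effort': array([ 8.29805304e-04, -9.49552202e+01,  3.75731841e+00, -4.63910723e+01,
        1.89826166e-02,  1.90908409e-03,  6.83445910e-05]), 'ee_pos': array([ 270.76072957, -618.29037251,  231.29491177]), 'orientation': array([[ 9.16035236e-01,  4.01097802e-01,  1.24833194e-05],
       [ 4.01097801e-01, -9.16035235e-01,  4.69390036e-05],
       [ 3.02622916e-05, -3.79907493e-05, -9.99999999e-01]]), 'ft_force': array([-0.25951974,  0.29657272,  0.30740669]), 'wrist_torque': array([ 0.01673732, -0.02770747,  0.01917681]), 'grip_force': 0.0, 'finger_gap': 0.9992217555691691}
```

```bash
python3 - <<'E'
import cv2
a=cv2.imread("pics/top0.png")[120:360,150:490]; cv2.imwrite("pics/t1.png",cv2.resize(a,(800,565),interpolation=cv2.INTER_CUBIC))
a=cv2.imread("pics/side0.png")[160:420,150:480]; cv2.imwrite("pics/s1.png",cv2.resize(a,(760,599),interpolation=cv2.INTER_CUBIC))
E
```

```text
(no output)
```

View pics/t1.png

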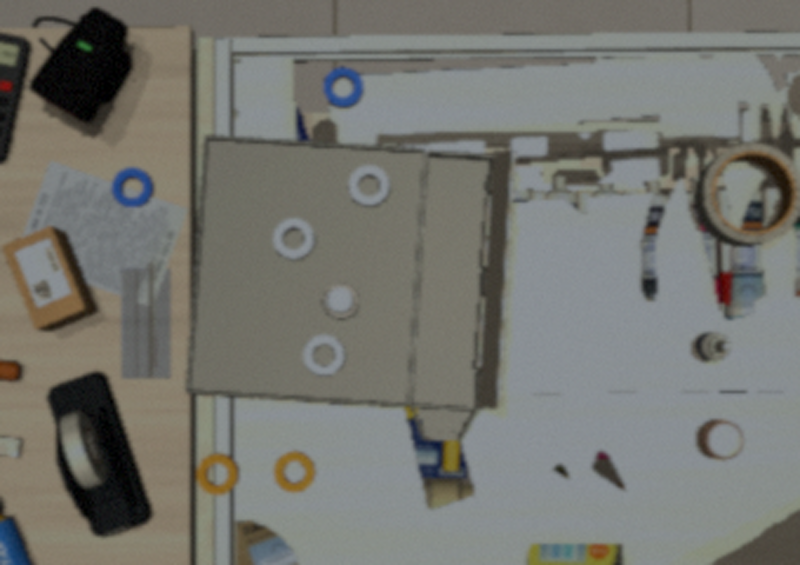

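View pics/s1.png

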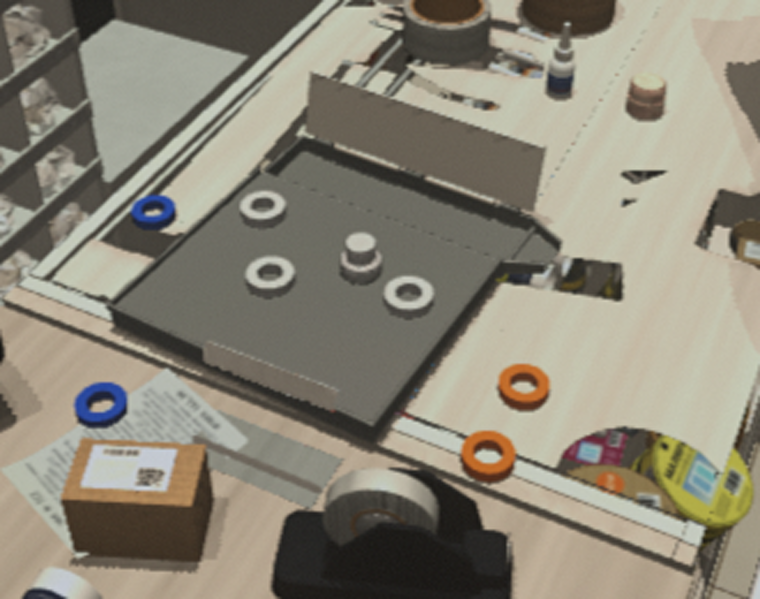

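Top crop: three white rings on the deck at (369,185), (293,238) and (323,355), and the aerator at (340,300). The two blue and two orange rings lie off the tray and are look-alikes, so I leave them alone. The lid stands open on the −y side and the spout is at world −x. Next I fit the tray pose from its corners and edges.

```bash
cat >> h.py <<'E'
def white(im,box,thr=40):
    x0,y0,x1,y1=box; g=im[y0:y1,x0:x1].astype(float).min(2); m=(g>np.median(g)+thr).astype(np.uint8)
    n,l,st,c=cv2.connectedComponentsWithStats(m); i=1+np.argmax(st[1:,4]); 
    p=cv2.convexHull(np.argwhere(l==i)[:,::-1].astype(np.float32)).reshape(-1,2)
    (c,_,_)=cv2.minAreaRect(p); return np.array(c)+[x0,y0]
E
python3 - <<'E'
from h import *
from scipy.optimize import least_squares
T=snapshot("top"); S=snapshot("side")
t=lambda u,v:np.array([150+u/2.353,120+v/2.353]); s=lambda u,v:np.array([150+u/2.303,160+v/2.303])
obs=[(T,t(207,139),(128,145,28)),(T,t(188,390),(-128,145,28)),
(S,s(112,308),(128,145,28)),(S,s(372,428),(-128,145,28)),
(T,t(427,152),(126,-75,22)),(T,t(411,398),(-126,-75,22)),(S,s(262,170),(124,-75,21)),(S,s(500,262),(-124,-75,21))]
def W(P,q): c,n=np.cos(P[2]),np.sin(P[2]); return np.array([P[0]+c*q[0]-n*q[1],P[1]+n*q[0]+c*q[1],q[2]])
f=lambda P:np.concatenate([proj(o,W(P,q))-uv for o,uv,q in obs])
r=least_squares(f,[545,-68,-0.07],loss="soft_l1",x_scale=[1,1,.01]); print(r.x,r.fun.reshape(-1,2).round(1))
P=r.x
for cam in (T,S):
  for z,l in ((32,[(369,185),(293,238),(323,355)] if cam is T else [(263,208),(270,275),(409,296)]),):
    for uv in l:
      c=(t if cam is T else s)(*uv); b=[int(c[0]-13),int(c[1]-13),int(c[0]+14),int(c[1]+14)]
      w=white(cam["color"],b); p=ray(cam,w,27 if cam is S else 31)
      d=p[:2]-P[:2]; k,n=np.cos(P[2]),np.sin(P[2]); print(c.round(1),w,p.round(1),"tray",(k*d[0]+n*d[1]).round(1),(-n*d[0]+k*d[1]).round(1))
w=snapshot("wrist"); print(np.array(w["hand_eye"]).round(2))
print(arm.get_state()["t"])
E
```

```text
[ 5.46782157e+02 -7.29009115e+01 -7.04053785e-02] [[-1.2 -2.3]
 [-1.1  1. ]
 [-3.2 -2.4]
 [ 0.8 -1.5]
 [-0.6 -0.8]
 [-0.5  2.6]
 [ 1.  -0.1]
 [ 0.5 -1.8]]Traceback (most recent call last):
  File "<stdin>", line 16, in <module>
  File "h.py", line 11, in white
    n,l,st,c=cv2.connectedComponentsWithStats(m); i=1+np.argmax(st[1:,4]);
                                                      ~~~~~~~~~^^^^^^^^^^
    return _wrapfunc(a, 'argmax', axis=axis, out=out, **kwds)
    return bound(*args, **kwds)
ValueError: attempt to get argmax of an empty sequence
```

```bash
python3 - <<'E'
import cv2,numpy as np
g=cv2.imread("pics/top0.png",0).astype(int)
for c in (250,280,310): print("col",c,"up",g[170:192,c],"dn",g[278:302,c])
for r in (200,240,275): print("row",r,"L",g[r,222:246],"edge",g[r,318:372])
a=cv2.imread("pics/top0.png")[165:305,215:395]; cv2.imwrite("pics/t2.png",cv2.resize(a,(770,599),interpolation=cv2.INTER_NEAREST))
E
```

```text
col 250 up [127 134 135 134 134 133 134 126  96  71  80 101 106 105 107 106 106 107
 108 108 104 105] dn [109 108 110 109 111 110 110 104  91  81  86 120 131 134 134 133 135 135
 134 134 136 134 136 133]
col 280 up [118 114 115 111  96  89  82  60  47  56  80  77 101 111 110 108 111 110
 108 111 111 109] dn [111 112 113 115 113 112 114 114 112 105  89  79  87 128 141 141 143 143
 144 142 143 141 139 142]
col 310 up [142 141 143 141 141 142 135 118 108 103  99  86  81  72 102 112 115 114
 112 112 122 136] dn [114 113 115 114 112 115 115 114 116 115 112 108  92  92 116 135 143 143
 142 141 142 142 141 142]
row 200 L [132 131 131 130 131 129 129 124 104  66  50  78  98  90  80  88 103 104
 107 108 107 108 106 107] edge [110 113 113 113 115 116 113 113 113 114 107 101 104 107 112 116 115 115
 116 115 115 115 115 115 116 115 114 117 115 114 116 117 115 117 117 116
 112 100  72  63  61  62  60  60  59  62  57  68 102 123 125 129 137 137]
row 240 L [109 121 124 123 122 126 124 118 100  68  62  75  86 103 108 108 108 108
 106 108 108 109 108 108] edge [116 114 115 112 114 113 113 104  98  94  96 111 115 116 117 117 117 116
 118 118 118 118 117 118 117 118 118 117 118 117 118 118 119 117 115  94
  66  57  64  61  62  59  57  59  61  71  99 122 130 136 140 143 142 141]
row 275 L [114 126 128 130 129 128 126 114  90  87 102 107 106 107 109 109 108 110
 110 108 110 106 110 109] edge [114 115 116 115 112  99  88  97 100 112 117 116 114 118 116 117 116 118
 117 117 116 117 116 118 118 117 120 119 118 119 116 114  97  76  86  99
  85  64  61  59  60  61  61  79 106 127 131 140 141 143 141 140 141 142]
```

View pics/t2.png

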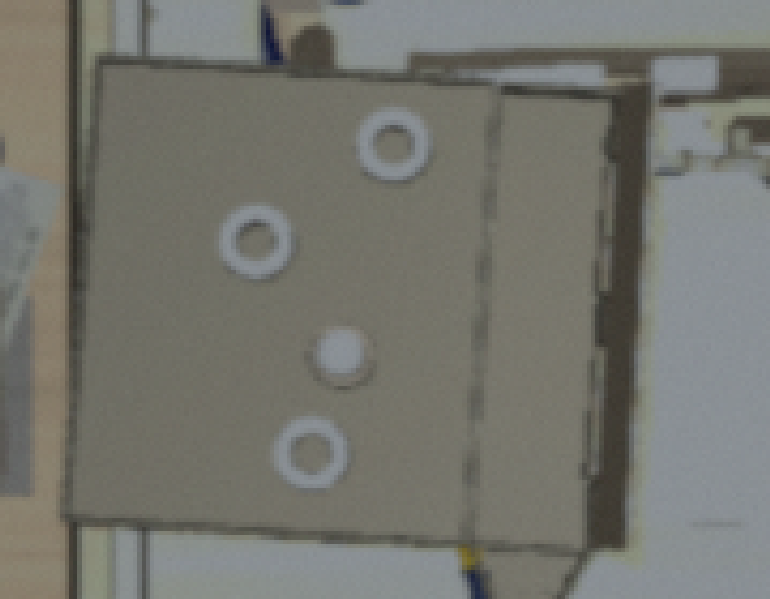

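```bash
cat >> h.py <<'E'
def W(P,q): c,n=np.cos(P[2]),np.sin(P[2]); return np.array([P[0]+c*q[0]-n*q[1],P[1]+n*q[0]+c*q[1],q[2]])
def inv(P,p): d=np.array(p)[:2]-P[:2]; c,n=np.cos(P[2]),np.sin(P[2]); return np.array([c*d[0]+n*d[1],-n*d[0]+c*d[1]])
E
python3 - <<'E'
from h import *
from scipy.optimize import least_squares
T=snapshot("top"); S=snapshot("side")
print(np.array(T["extrinsics"]).round(3))
L=[(1,143,28,[(232,200),(231.7,240),(230.6,275)]),(1,-75,20,[(329,200),(327,240),(324.5,275)]),(0,126,28,[(250,179),(310,183)]),(0,-126,28,[(250,287),(280,289),(310,290.7)])]
f=lambda P:[inv(P,ray(T,uv,z))[a]-v for a,v,z,l in L for uv in l]
r=least_squares(f,[545,-68,-0.07],loss="soft_l1",x_scale=[1,1,.01]);P=r.x; print(P,r.fun.round(1))
np.save("P.npy",P)
t=lambda u,v:np.array([215+u/4.278,165+v/4.278])
for n,uv in (("a",(394,145)),("b",(256,241)),("c",(311,453)),("aer",(341,351))):
    p=ray(T,t(*uv),31 if n!="aer" else 53); print(n,p.round(1),"tray",inv(P,p).round(1))
s=lambda u,v:np.array([150+u/2.303,160+v/2.303])
for n,uv in (("a",(263,209)),("b",(270,275)),("c",(409,296)),("aer top",(361,243))):
    p=ray(S,s(*uv),27 if n!="aer top" else 53); print(n,p.round(1),"tray",inv(P,p).round(1))
# overlay on side
im=S["color"][:,:,::-1].copy()
for z,pts in ((28,[(-126,143),(126,143),(126,-143),(-126,-143)]),(22,[(-124,-73),(124,-73)])):
    q=np.array([proj(S,W(P,(*p,z))) for p in pts]); cv2.polylines(im,[(q*8).astype(int)],True,(0,0,255),1,cv2.LINE_AA,3)
cv2.imwrite("pics/ov.png",cv2.resize(im[180:370,180:410],(726,600),interpolation=cv2.INTER_CUBIC))
print(np.array(snapshot("wrist")["hand_eye"]).round(2),arm.get_state()["t"])
E
```

```text
[[-8.000000e-03 -9.980000e-01  6.200000e-02  4.433840e+02]
 [-1.000000e+00  8.000000e-03  6.000000e-03 -1.440210e+02]
 [-7.000000e-03 -6.200000e-02 -9.980000e-01  1.415526e+03]
 [ 0.000000e+00  0.000000e+00  0.000000e+00  1.000000e+00]]
[ 5.46951507e+02 -7.08618523e+01 -6.20221764e-02] [ 6.5  1.3 -1.3 -0.7 -1.1  0.3 -0.3 -2.3  1.1  0.3  0.2]
a [ 631. -101.   31.] tray [ 85.8 -24.9]
b [579.4 -26.   31. ] tray [29.6 46.8]
c [464.6 -55.3  31. ] tray [-83.2  10.4]
aer [518.2 -72.9  53. ] tray [-28.5  -3.8]
a [631.8 -99.3  27. ] tray [ 86.5 -23.1]
b [581.3 -26.5  27. ] tray [31.5 46.4]
c [465.7 -55.   27. ] tray [-82.1  10.8]
aer top [517.5 -70.1  53. ] tray [-29.5  -1.1]
[[   0.     -0.96   -0.27   69.2 ]
 [   1.      0.      0.     -0.23]
 [  -0.     -0.27    0.96 -142.25]
 [   0.      0.      0.      1.  ]] 1.35
```

View pics/ov.png

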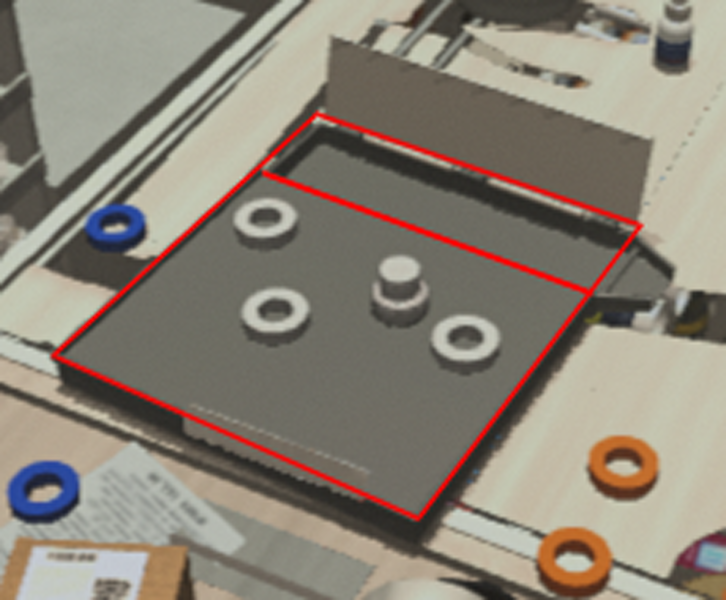

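```bash
cat >> h.py <<'E'
P=np.load("P.npy") if __import__("os").path.exists("P.npy") else None
def R(a=0):
    k=P[2]+a; return np.array([[-np.sin(k),np.cos(k),0],[np.cos(k),np.sin(k),0],[0,0,-1.]])
def go(x,y,z,v=150,**k): arm.servo_line(W(P,(x,y,z)),v=v,**k)
def st(): s=arm.get_state(); print("t",round(s["t"],2),inv(P,s["ee_pos"]).round(1),s["ee_pos"][2].round(1),"F",s["ft_force"].round(1),"gap",round(s["finger_gap"],2))
def sweep(x,y):
    go(x,y+42,70,250); go(x,y+42,24.5,120); st()
    go(x,-50,24.5,90); st(); go(x,-78,24.5,50); st(); go(x,-70,80,150)
E
cat > p.py <<'E'
from h import *
for x,y in ((-83,52),(30,88),(86,17),(-83,-78),(86,-78),(0,-215),(0,-95)): print(arm.inverse_kinematics(W(P,(x,y,24)),R()))
E
python3 p.py; python3 - <<'E'
from h import *
arm.move_pose(W(P,(-83,52,120)),R()); st()
arm.command_gripper(0.24); st()
sweep(-83,10.6)
T=snapshot("top"); cv2.imwrite("pics/t3.png",cv2.resize(T["color"][165:305,215:395,::-1],(770,599)))
E
```

```text
[ 0.26655     0.43992121 -0.44044158  2.19655535  0.34343897  0.56948998
 -0.49109589]
[ 0.24385281  0.58582485 -0.48666606  1.93956363  0.40625302  0.7133076
 -0.54792739]
[ 0.33647494  0.64729364 -0.46261105  1.81342901  0.3954514   0.77346009
 -0.39442243]
[ 0.46801563  0.44378757 -0.35377895  2.17143213  0.27993215  0.56852029
 -0.1536253 ]
[ 0.41673495  0.64342915 -0.3723059   1.79358908  0.32080099  0.76439432
 -0.1835027 ]
[ 0.57759669  0.57733849 -0.24944805  1.89844831  0.21295275  0.69128888
  0.14019376]
[ 0.47130443  0.5440796  -0.36167478  1.98370717  0.30128452  0.66520804
 -0.14354933]
t 3.65 [-82.6  51.1] 120.1 F [-0.1 -0.3  0.8] gap 1.0
t 4.28 [-83.  52.] 120.0 F [ 0.5 -0.1  0.4] gap 0.24
t 5.16 [-82.5  52.7] 25.3 F [-0.2  0.6  0.8] gap 0.24
t 6.45 [-83.  -49.5] 24.5 F [-0.2  0.1 -0.8] gap 0.24
t 7.16 [-83.1 -78. ] 24.5 F [ 0.2 -0.1  0.1] gap 0.24
```

View pics/t3.png

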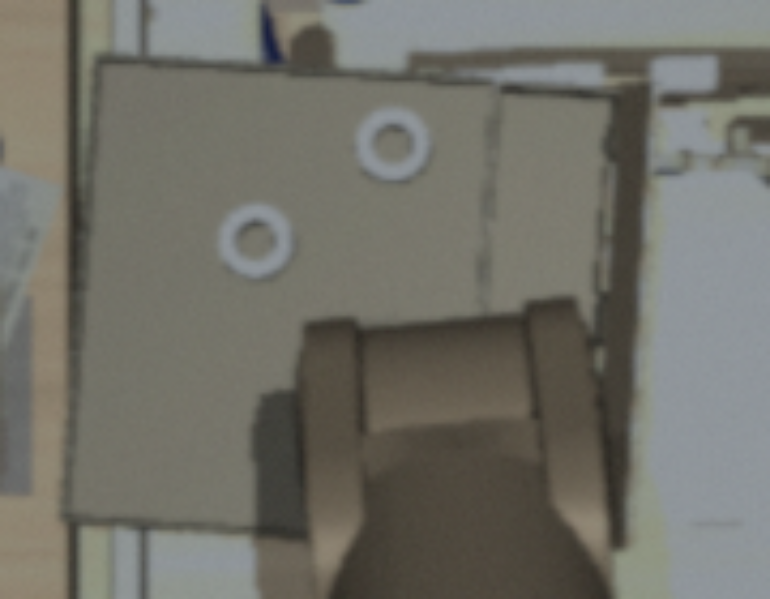

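The arm hides the first ring, but the other two are still at (256,241) and (393,145). I sweep those and then look again.

```bash
python3 - <<'E'
from h import *
sweep(30.5,46.6); sweep(86,-24)
go(86,100,150,300); st()
T=snapshot("top"); S=snapshot("side")
a=cv2.resize(T["color"][165:305,215:395,::-1],(385,300)); b=cv2.resize(S["color"][190:330,200:400,::-1],(410,300))
cv2.imwrite("pics/t4.png",np.hstack([a,b])); 
for c,s in (("top",T),("side",S)):
    for d in models.pinpoint(c,"ring_0")[:6]: print(c,round(d["p"],2),np.round(d["xy"]),inv(P,ray(s,d["xy"],4)).round(1))
E
```

```text
t 9.2 [30.1 87.8] 24.1 F [-0.6  1.  -0.6] gap 0.24
t 10.89 [ 30.5 -49.4] 24.5 F [-0.  -0.1  0.6] gap 0.24
t 11.6 [ 30.5 -77.9] 24.5 F [-0.3 -0.   0. ] gap 0.24
t 13.22 [85.5 17.2] 23.9 F [-0.5 -0.4 -0.8] gap 0.24
t 14.12 [ 86.  -49.4] 24.5 F [1.1 0.3 0.4] gap 0.24
t 14.83 [ 86.  -77.9] 24.5 F [-0.1  0.4  0.3] gap 0.24
t 16.12 [85.5 99.9] 149.2 F [-0.1 -0.7  0. ] gap 0.24
top 0.69 [296. 155.] [193.2   8.1]
top 0.68 [340. 231.] [  17.8 -106.4]
top 0.63 [338. 204.] [ 81.  -98.4]
top 0.62 [330. 278.] [-93.1 -88.7]
side 0.9 [194. 339.] [ 72.3 219.1]
side 0.74 [285. 234.] [  96.3 -117.2]
side 0.62 [378. 327.] [-198.8   30.9]
side 0.6 [352. 263.] [ -76.5 -102.1]
side 0.57 [360. 355.] [-198.8  106.2]
side 0.48 [217. 254.] [185.9  11.9]
```

View pics/t4.png

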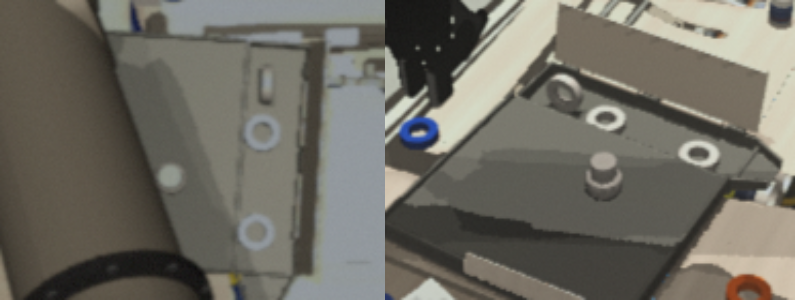

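Ring a (top crop (265,84)) is standing on edge in the trough. The other two look flat, at (262,132) and (256,232). I triangulate all three before tipping the standing one.

```bash
python3 - <<'E'
from h import *
T=snapshot("top"); S=snapshot("side")
t=lambda u,v:np.array([215+u/2.139,165+v/2.143]); s=lambda u,v:np.array([200+(u-385)/2.05,190+v/2.143])
from scipy.optimize import least_squares
for n,a,b in (("a",(265,84),(564,92)),("b",(262,132),(606,118)),("c",(256,232),(698,154))):
    r=least_squares(lambda p:np.r_[proj(T,p)-t(*a),proj(S,p)-s(*b)],[550,-180,14]); print(n,inv(P,r.x).round(1),r.x[2].round(1),r.fun.round(1))
    print("  z14",inv(P,ray(T,t(*a),14)).round(1),inv(P,ray(S,s(*b),14)).round(1),"z24",inv(P,ray(T,t(*a),24)).round(1),inv(P,ray(S,s(*b),24)).round(1))
a=cv2.resize(T["color"][190:300,310:370,::-1],(327,600),interpolation=cv2.INTER_CUBIC); b=cv2.resize(S["color"][205:285,265:385,::-1],(470,313),interpolation=cv2.INTER_CUBIC)
im=np.zeros((600,797,3),np.uint8); im[:,:327]=a; im[:313,327:]=b; cv2.imwrite("pics/t5.png",im)
E
```

```text
a [ 78.2 -99.1] 26.3 [-0.  -0.1  0.1  0. ]
  z14 [ 79.5 -99.4] [  87.5 -112.4] z24 [ 78.2 -99.2] [  80.1 -101.5]
b [ 26.9 -98.8] 13.3 [-0.  -0.1  0.1  0. ]
  z14 [ 26.7 -98.9] [ 26.5 -98. ] z24 [ 25.8 -98.7] [ 20.  -87.3]
c [-81.7 -97.7] 13.0 [-0.2 -0.4  0.4  0. ]
  z14 [-82.5 -98.1] [-81.5 -96.3] z24 [-82.7 -98. ] [-86.5 -85.6]
```

View pics/t5.png

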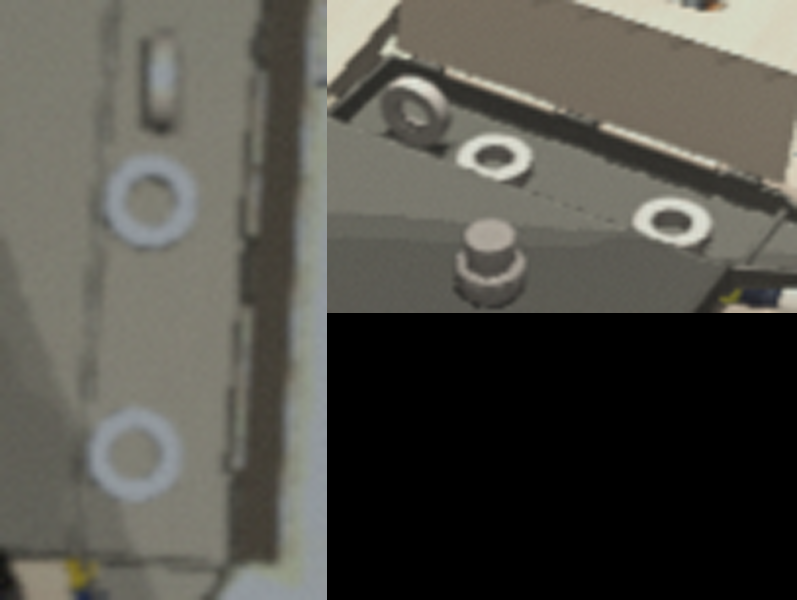

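Rings b and c are flat (top at z≈14, y≈−98). Ring a stands at (78,−99), so I push its top edge toward −y to tip it flat.

```bash
python3 - <<'E'
from h import *
arm.command_gripper(0); 
go(78,-60,60,250); go(78,-68,36,120); st()
go(78,-104,36,50); st(); arm.pause(.2); go(78,-60,60,150); go(78,110,150,300); st()
T=snapshot("top"); S=snapshot("side")
a=cv2.resize(T["color"][190:300,310:370,::-1],(327,600),interpolation=cv2.INTER_CUBIC); b=cv2.resize(S["color"][190:285,265:385,::-1],(470,372),interpolation=cv2.INTER_CUBIC)
im=np.zeros((600,797,3),np.uint8); im[:,:327]=a; im[:372,327:]=b; cv2.imwrite("pics/t6.png",im)
E
```

```text
t 18.0 [ 77.9 -67.1] 35.9 F [ 0.5 -0.7 -0.5] gap 0.0
t 18.87 [  78.  -103.6] 36.0 F [0.5 1.  1.3] gap -0.0
t 20.34 [ 77.7 109.4] 149.7 F [-0.2 -0.6  0.1] gap -0.0
```

View pics/t6.png

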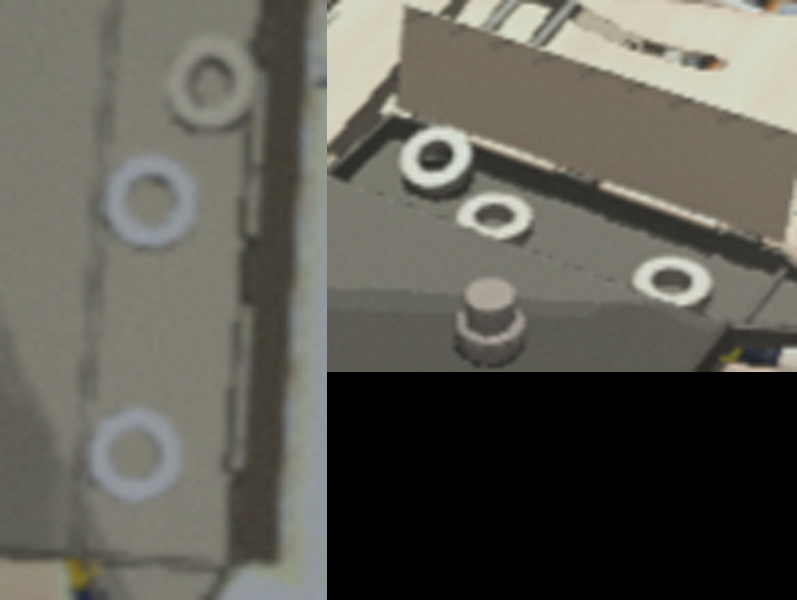

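Ring a at (211,83) now leans with its −y edge on the outer wall. I press that high side down gently in small steps, watching the force.

```bash
python3 - <<'E'
from h import *
T=snapshot("top"); x,y=inv(P,ray(T,(310+211/5.45,190+83/5.45),20)); print(x,y)
go(x,-60,90,300); go(x,-123,60,150); go(x,-123,34,100); st()
for z in np.arange(32,14.9,-1.5):
    go(x,-123+(32-z)*.2,z,40); f=arm.get_state()["ft_force"]; print(z,f.round(1))
    if abs(f[2])>12: break
st(); go(x,-115,60,150); go(x,110,150,300); st()
T=snapshot("top"); S=snapshot("side")
a=cv2.resize(T["color"][190:300,310:370,::-1],(327,600),interpolation=cv2.INTER_CUBIC); b=cv2.resize(S["color"][190:285,265:385,::-1],(470,372),interpolation=cv2.INTER_CUBIC)
im=np.zeros((600,797,3),np.uint8); im[:,:327]=a; im[:372,327:]=b; cv2.imwrite("pics/t7.png",im)
E
```

```text
77.55619352699377 -122.32096858827298
t 22.27 [  77.2 -122.3] 33.4 F [0.1 1.1 1.2] gap 0.01
32.0 [ 0.1 -0.6  0.4]
30.5 [-0.9 -0.4 -0.4]
29.0 [ 0.3 -0.5  0.6]
27.5 [-0.  -0.2 -0. ]
26.0 [0.2 1.  0.4]
24.5 [0.9 1.1 0.2]
23.0 [ 0.   0.1 -0.1]
21.5 [-0.3  0.1 -0.8]
20.0 [0.1 0.3 0.2]
18.5 [-0.3  0.5  0.7]
17.0 [ 0.5 -0.7  0.3]
15.5 [ 0.1 -0.1  1.1]
t 25.27 [  77.5 -119.7] 15.4 F [ 0.1 -0.1  1.1] gap -0.0
t 26.68 [ 77.2 107.9] 148.9 F [-0.6  0.  -0.3] gap -0.0
```

View pics/t7.png

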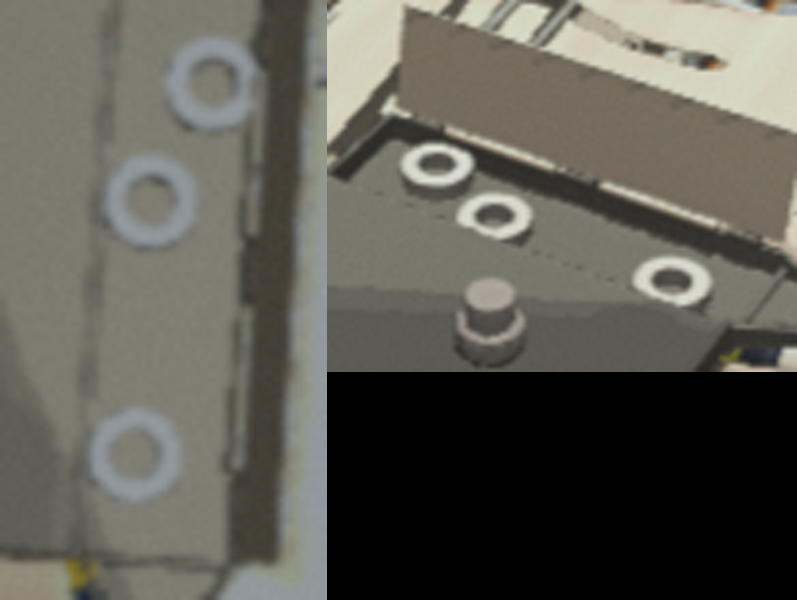

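All three rings now look flat in the trough, at (211,83), (151,201) and (136,455). Next I fold the lid from its outer side.

```bash
python3 - <<'E'
from h import *
go(0,-60,190,300); go(0,-215,170,300); go(0,-215,68,200); st()
go(0,-154,68,100); st()
for d in range(85,-1,-5):
    th=np.radians(d); r=50+10*d/90
    go(0,-143+r*np.cos(th)-11,22+r*np.sin(th),80)
    f=arm.get_state()["ft_force"]
    if np.abs(f).max()>15: print(d,f.round(1))
    if np.abs(f).max()>35: break
st()
for z in (21,20.5):
    go(0,-100,z,40); st()
    if arm.get_state()["ft_force"][2]>15: break
go(0,-100,60,150); go(0,60,170,300); st()
T=snapshot("top"); S=snapshot("side")
a=cv2.resize(T["color"][165:305,215:395,::-1],(385,300)); b=cv2.resize(S["color"][190:330,200:400,::-1],(410,300))
cv2.imwrite("pics/t8.png",np.hstack([a,b]))
E
```

```text
t 28.89 [   0.8 -214.3] 68.9 F [0.9 0.5 0.8] gap -0.0
t 29.65 [ 1.000e-01 -1.545e+02] 68.1 F [-1.   0.1  1.5] gap 0.0
t 34.23 [   0.4 -104. ] 22.1 F [ 0.6 -0.5  3.9] gap 0.0
t 34.48 [   0.7 -101.9] 21.9 F [-3.5 -8.5 16.6] gap 0.0
t 35.68 [-0.6 59.1] 169.1 F [-0.4 -0.6 -0. ] gap 0.0
```

View pics/t8.png

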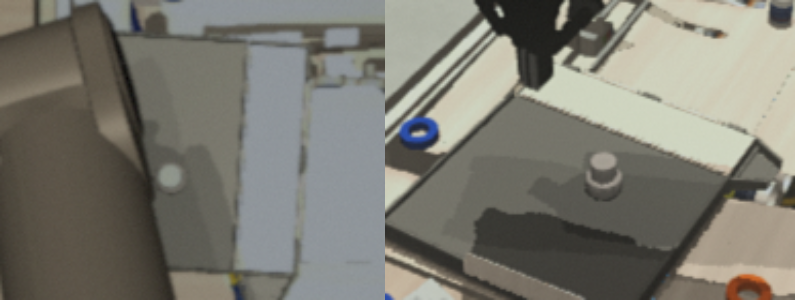

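The lid lies flat: the fingertip met 16 N at z≈22, which is deck level. The aerator still stands at (603,175), so I hand in.

```bash
python3 - <<'E'
from h import *
print(arm.hand_in())
E
```

```text
the job is handed in; nothing more can be done
None
```

I swept all three rings into the trough, shut the lid flat over them, left the aerator standing where it was, and handed the job in at about 36 s; the interface returned no verdict. Ring a first landed on its edge, so I tipped it over and pressed it flat with the fingertips before shutting the lid.

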